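# Set the tube length stop three turns off its zero collar

## Task

Set the length stop of the tube jig: wind its crank counter-clockwise until the carriage comes gently home against the zero collar, feeling for it and not forcing it, then wind the crank clockwise exactly three full turns from there. Finally swing the clamp lever fully round beside the carriage to lock the setting, leaving the crank where it is, and do not disturb the tube in the vees or the small things lying by the jig.

Things in the scene. Friction and masses are not known exactly. Their poses are not given: they have to be found in the camera images.
- stop_jig: Jig fixed to the bench: base plate 100 mm wide (its x), 370 mm long (its y, -160 to +210 mm), 14 mm thick. Origin on the bench top. +y runs along the slide from the grey gearbox with the crank (62 x 60 mm, 80 mm high, at y = -125 mm) past the carriage to two vee blocks with a white sample tube. The clamp lever is on the -x side. Nothing shows the turns or the carriage's distance from its zero.
- crank_axis (a point): Point on the crank's vertical axis, 124 mm above the bench, level with the middle of its grip. Hub up to 104 mm; arm at 87 to 96 mm. Seen from above, clockwise moves the carriage out (jig +y), counter-clockwise back to the zero collar: 1 mm a turn, no backlash. It starts about 0.6 to 1.6 turns out; where the collar is met, and at which crank angle, differs and must be felt.
- knob (a point): Middle of the crank's upright black grip: a freely spinning sleeve 19.6 mm in diameter, 48 mm high (100 to 148 mm above the bench), 50 mm from the crank axis. The crank drags with about 2 N at the grip and stays where it is left. Once the carriage meets the collar the screw stops dead and the load at the grip rises by about 4.5 N for each 10 degrees that the arm is wound on.
- crank_arm (a joint): Twist of the crank's overload spring in rad: the crank arm drives the dark hub disc below it through a torsion spring of 1.3 N m per rad (26 N at the grip per rad) and leads or lags the disc by this angle; 0 unloaded, within 0.1 while the crank runs freely, negative when pushed counter-clockwise. Beyond -0.6 (about 16 N at the grip) the screw is being forced.
- stop_face (a point): Centre of the stop's front face, a steel disc 25 mm in diameter, 74 mm above the bench, facing jig +y, on a rod carried by the grey carriage (82 x 70 mm, 58 mm high, its rod holder up to 96 mm), 117 mm ahead of the carriage's middle. It moves with the carriage. The steel zero collar (30 mm diameter) sits round the leadscrew between gearbox and carriage; the carriage's rear face meets it.
- clamp_pivot (a point): Point on the vertical axis of the clamp lever, on an ear on the carriage's -x side, 90 mm above the bench; it moves with the carriage.
- clamp_ball (a point): Centre of the black ball (18 mm in diameter) at the end of the clamp lever, 48 mm from its pivot, 90 mm above the bench. The lever's bar, 9 mm thick, rises from 83 mm at the pivot to 89 mm at the ball.
- clamp (a joint): Angle of the clamp lever in rad: near 0 it is open and stands out from the carriage on the jig's -x side; it grows as the ball is pushed towards the jig's +y, clockwise from above, to 1.05 at its end, where the lever lies alongside the carriage and the setting is locked. It stays where it is left; about 1.5 N at the ball moves it.
- sample_tube: White plastic tube, 22 mm in diameter and 120 mm long, lying loose in the jig's vee blocks. Origin at its end away from the stop. Leave alone.
- end_cap_1: Black plastic tube end cap, 22 mm across and 11 mm high, on the bench at the jig's +x side. Leave alone.
- end_cap_2: Second black end cap like the first, beside it. Leave alone.
- marker_black: Black marker pen, 136 mm long, 17 mm thick, on the bench at the jig's -x side near the tube. Leave alone.

How it is judged:
By the outcome, as a careful person would: the job done as asked, in the order asked, and still so for the second after the job is handed in, with the robot touching nothing.
It also fails if it takes over 72 s, if anything falls off the work surface, if the arm or the gripper's body presses on something with over 40 N, if the wrist force passes 120 N, or if a joint passes its speed limit or range.

## Robot

A 7-joint arm with a two-finger parallel gripper is mounted at the origin on a cart in front of the work surface, level with it; the furniture and walls round the work are solid. World frame = base frame: x ahead of the robot, y to its left, z up, the work surface at z = 0. Lengths are in m, angles in rad, forces in N, time in s.
With the tool pointing down it reaches from about 0.425 to 0.925 m from the base axis. Payload 6.8 kg.
Tool frame: the origin (TCP) lies midway between the tips of the shut fingers; the grasp point (between the pads) lies 19 mm behind it; z points along the fingers, y is the line along which they close (so a half turn about z gives the same grasp; the last joint's range is limited). The gripper opens to 88 mm and grips with 3 to 60 N. Pads are 20 mm wide; open, the fingers measure 115 mm over their backs; the gripper's body (75 mm by 178 mm) begins 61 mm behind the grasp point.
Start: joints at [-1.285, 0.477, 0.022, 1.555, -0.011, 1.109, -0.083], TCP at [0.259, 0.623, 0.198] pointing down, gripper open.
Joint ranges: [-2.96, 2.96], [-0.34, 2.1], [-1.41, 1.46], [0.24, 2.44], [-1.37, 4.51], [0.17, 1.92], [-2.96, 2.96]. Speed limits (rad/s): [2.39, 2.39, 3.14, 3.14, 3.14, 3.14, 3.14].

## Interface

Orientations are given as a unit quaternion [w, x, y, z].
In Python, from cell import robot gives the robot as it stands.
- The arm moves only by the tool servo_tool, never from a script. Its argument "deltas" is text: rows parted by semicolons, each of 7 numbers parted by spaces: the shift along the world's x, y, z in m, then the turn, a rotation vector about the world's x, y, z in degrees, then the opening, from 0 (shut) to 1 (fully open). A call has 1 to 8 rows; each row shifts and turns the commanded pose from where the row before left it; what a row does not reach is not made up. A row lasts 1/12 s, in which the tool goes at most 41.7 mm and 7.16 degrees, less where a joint would pass 70% of its speed; a pose out of reach is approached as far as the arm can. A call is refused whole if a number of a shift passes 0.0417 or a number of a turn 7.16, either way. A call with a gripper value outside its range is refused whole. The fingers move at their own pace and stop on an object; "squeeze" is the grip in N (left out, the last holds). Time passes only in rows, so rows that do not move let the fingers close. It gives the time, the measured TCP pose, the force, the opening and the grip force at its end, in the units of the state.
- robot.get_state(): the state, without advancing time (a new reading comes with each control period).
- robot.capture(name): name is "scene" or "top" or "wrist"; returns (picture, depth): 480x640x3 uint8, red, green, blue; 480x640 float32, m along the optical axis (not along the pixel's ray), 0 where there is no reading.
- robot.calibration(name): a dict with "vertical_fov" (degrees; the focal length in pixels is half the picture's height over the tangent of half this angle, whatever the lens; pixels are square), "cx", "cy" (the principal point, pixels), "rvec" (rotation vector, rad) and "tvec" (3), from world to camera coordinates, as OpenCV has them. Camera axes: x right, y down, z forward; pixel columns grow to the right and rows downward; lengths in m; the calibration is good to about 2 mm. The wrist camera is an equidistant fisheye: a pixel r from the principal point sees the ray r / f radians off the axis. A picture is of the moment at which its call begins: read the wrist's pose just before it. calibration takes no time and is no camera call; for the wrist camera it gives the pose at the moment of the call.
- robot.sign_off(): hands the job in; it is judged then, once.
The state is a dict: "t": time; "joint_positions": joint angles; "dq": joint speeds; "joint_torque": joint torques, N m; "ee_pos": TCP position; "tool_rot": TCP orientation; "wrist_force": force on the tool from outside, world axes, zero at the start; "torque": the same for the moment, N m; "width": finger opening in m; "grip_force": force on a finger pad.
Only numpy, scipy, OpenCV 4.12 (cv2) and the standard library are available. Lean on these libraries where they do the work, as an engineer would, in place of code of your own. Each camera call takes 0.05 s, during which the arm holds its last target. There are 200 camera calls.

## Working session

There is one attempt and no reset: what is moved stays moved. The work goes in short steps, Python scripts to look and compute and a tool call to move; the robot and the scene stay as the last step left them, time stands still between calls to the robot, and variables do not carry over. Pictures are saved under pics/ and viewed, at most 10 in all, crops included, and the job is handed in when it is done.

Besides the shell and the picture viewer there is one more tool, called after "Emit:" as name(argument=value, ...), one argument or row to a line, values as JSON. servo_tool: Moves the arm, as the interface text tells. Its arguments: {"type":"object","properties":{"deltas":{"type":"string"},"squeeze":{"type":"number"}},"required":["deltas"]}

```bash
mkdir -p pics; ls
cat > h.py <<'E'
import numpy as np, cv2
from cell import robot
def cam(n):
    c=robot.calibration(n); f=240/np.tan(np.radians(c["vertical_fov"])/2)
    return f,c["cx"],c["cy"],cv2.Rodrigues(np.array(c["rvec"],float))[0],np.array(c["tvec"],float)
def ray(n,u,v):
    f,cx,cy,R,t=cam(n); return -R.T@t, R.T@np.array([(u-cx)/f,(v-cy)/f,1.])
def onz(n,u,v,z):
    o,d=ray(n,u,v); return o+d*(z-o[2])/d[2]
def cloud(n,dep):
    f,cx,cy,R,t=cam(n); v,u=np.mgrid[:480,:640]
    P=np.stack([(u-cx)/f*dep,(v-cy)/f*dep,dep],-1); return (P-t)@R
E
python3 - <<'E'
from h import *
for n in ("top","scene"):
    p,d=robot.capture(n); cv2.imwrite(f"pics/{n}0.png",p[:,:,::-1]); np.save(f"pics/{n}0.npy",d); c=robot.calibration(n);print(n,c)
s=robot.get_state();print(s)
E
```

```text
pics
top {'vertical_fov': 43.06782541766696, 'cx': 319.7913104680922, 'cy': 241.58125548487556, 'rvec': array([ 2.17089416, -2.10721796,  0.24288668]), 'tvec': array([0.03853094, 0.56675179, 0.97525941])}
scene {'vertical_fov': 52.70270116623309, 'cx': 318.255466619817, 'cy': 240.23945455823676, 'rvec': array([ 1.12210489, -2.17235854,  1.15034148]), 'tvec': array([0.39321057, 0.30013414, 0.56828879])}
{'t': 0.1, 'joint_positions': array([-1.28510658,  0.47772782,  0.02236917,  1.55632096, -0.01152122,
        1.10934801, -0.0830794 ]), 'dq': array([-0.00016126, -0.00184049,  0.00087543, -0.00166118,  0.0002915 ,
        0.00059906,  0.00175792]), 'joint_torque': array([ 4.88681981e-03, -5.84095073e+01,  1.54022042e+00, -2.73314756e+01,
       -5.41869958e-02,  1.31931235e-02,  5.03817557e-05]), 'ee_pos': array([0.25878838, 0.6227829 , 0.1975859 ]), 'tool_rot': array([-1.06923753e-04,  1.95621192e-01,  9.80679176e-01, -8.31028254e-04]), 'wrist_force': array([-0.91791788,  0.83545191, -0.03976132]), 'torque': array([-0.00335488,  0.03756443, -0.01551552]), 'grip_force': 0.0, 'width': 0.08775917692642855}
```

View pics/top0.png

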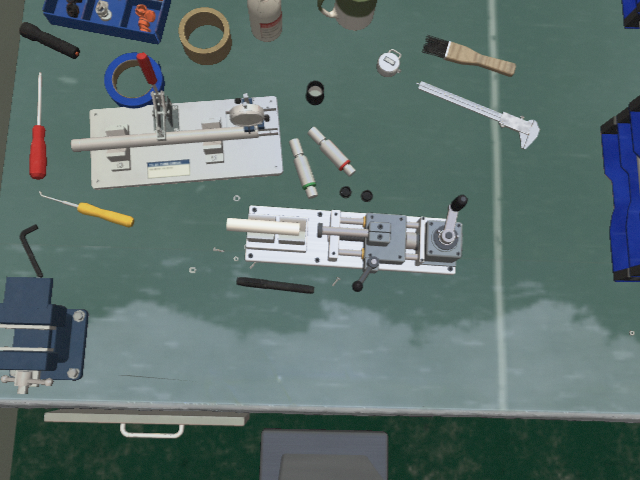

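View pics/scene0.png

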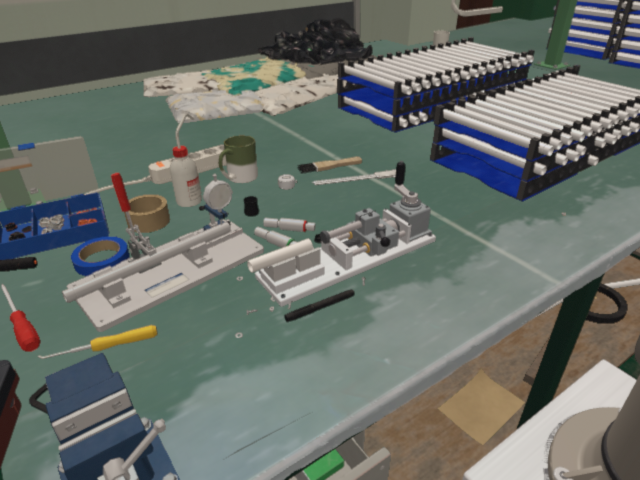

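The top view shows the jig lying with its +y to the left: crank hub ≈(447,236), grip top ≈(460,202), clamp pivot ≈(372,265), ball ≈(357,286). The scene view shows it the same way, with the grip at ≈(401,173).

Run:
```python
from h import *
p=cv2.imread("pics/top0.png"); d=np.load("pics/top0.npy"); P=cloud("top",d)
g=p.max(2)
def comp(mask,box):
    m=np.zeros_like(mask,np.uint8); x0,y0,x1,y1=box; m[y0:y1,x0:x1]=mask[y0:y1,x0:x1]
    n,l,st,c=cv2.connectedComponentsWithStats(m); k=1+st[1:,4].argmax(); return l==k
dk=g<60
k=comp(dk,(440,185,480,228)); q=P[k]; print("knob px",k.sum(),np.argwhere(k).mean(0)[::-1],"z",np.percentile(q[:,2],[5,50,90,99]))
t=k&(P[:,:,2]>.143); print("top pts",t.sum(),P[t].mean(0), np.argwhere(t).mean(0)[::-1])
b=comp(dk,(345,275,368,296)); uv=np.argwhere(b).mean(0)[::-1]; print("ball",b.sum(),uv,onz("top",*uv,.09),P[b].mean(0))
# base plate
w=(g>170)&(P[:,:,2]<.022)&(P[:,:,2]>.006); w[:200]=0;w[280:]=0;w[:,:240]=0;w[:,470:]=0
r=cv2.minAreaRect(np.argwhere(w)[:,::-1].astype(np.float32)); bx=cv2.boxPoints(r); print(r); C=[onz("top",*c,.014) for c in bx]; print(np.round(C,4)); print("jig mid",np.mean(C,0))
# heights
for lo,hi,nm,box in ((.076,.084,'gearbox top',(415,200,475,275)),(.097,.11,'hub',(425,215,470,255)),(.053,.063,'carriage',(355,205,412,268))):
    m=np.zeros(d.shape,bool); x0,y0,x1,y1=box; m[y0:y1,x0:x1]=True; m&=(P[:,:,2]>lo)&(P[:,:,2]<hi)
    print(nm,m.sum(),P[m].mean(0), P[m].min(0),P[m].max(0))
cv2.imwrite("pics/crop1.png",cv2.resize(p[180:300,335:485],None,fx=5,fy=5,interpolation=cv2.INTER_CUBIC))
```

```text
knob px 158 [457.79113924 203.40506329] z [0.11201059 0.13740733 0.1466247  0.15028207]
top pts 59 [ 0.62077481 -0.16020126  0.14580215] [460.33898305 200.3559322 ]
ball 88 [357.04545455 285.92045455] [ 0.4876147  -0.00514324  0.09      ] [ 0.4869522  -0.00458866  0.09559635]
((351.10015869140625, 239.31756591796875), (209.8728485107422, 55.00971221923828), 3.8654611110687256)
[[ 0.5364  0.1838  0.014 ]
 [ 0.6346  0.1821  0.014 ]
 [ 0.6221 -0.1909  0.014 ]
 [ 0.5231 -0.1827  0.014 ]]
jig mid [ 0.57905862 -0.00191841  0.014     ]
gearbox top 242 [ 0.57024664 -0.14687756  0.08013828] [ 0.54520029 -0.17940516  0.07605334] [ 0.6007844  -0.12207796  0.08398113]
hub 167 [ 0.57752731 -0.15130787  0.10004787] [ 0.56262034 -0.16858935  0.09700387] [ 0.6085572  -0.13968231  0.10825475]
carriage 1205 [ 0.57538077 -0.06023209  0.05578549] [ 0.52375558 -0.09965418  0.05301616] [ 0.61840878 -0.01828775  0.06252253]
```

View pics/crop1.png

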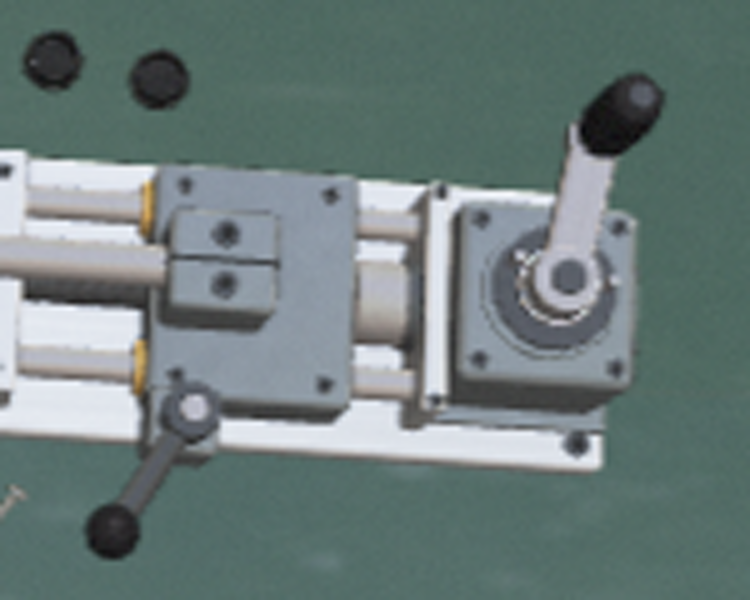

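The crop shows the crank hub screw at (448.6,235.4), the grip top at ≈(463.5,199.5), the clamp pivot at (373.6,262) and the ball at (357,286), full-picture pixels.

Run:
```python
from h import *
a=onz("top",448.6,235.4,.104); k=onz("top",463.6,199.6,.148); k2=onz("top",457.8,203.4,.124)
pv=onz("top",373.8,261.8,.094); b=onz("top",357,285.9,.09)
print("axis",a,"knob",k,k2,"r",np.hypot(*(k-a)[:2]),"ang",np.degrees(np.arctan2(*(k-a)[1::-1])))
print("pivot",pv,"ball",b,np.hypot(*(pv-b)[:2]))
p=cv2.imread("pics/scene0.png"); 
m=(p.max(2)<60); m[:,:392]=0;m[:,412:]=0;m[:155]=0;m[190:]=0
ys,xs=np.where(m);print("scene knob",xs.mean(),ys.mean(),ys.min(),ys.max())
o,d=ray("scene",xs.mean(),ys.mean())
for z in (.124,): print(o+d*(z-o[2])/d[2])
o2,d2=ray("top",457.8,203.4)
A=np.stack([d,-d2],1);s=np.linalg.lstsq(A,o2-o,rcond=None)[0];print("tri",o+d*s[0],o2+d2*s[1])
```

```text
axis [ 0.57274931 -0.15142129  0.104     ] knob [ 0.62158362 -0.16477978  0.148     ] [ 0.62149313 -0.16198442  0.124     ] r 0.05062843641348576 ang -15.298841021935932
pivot [ 0.52711762 -0.03133982  0.094     ] ball [ 0.4876455  -0.00506941  0.09      ] 0.047415001019209
scene knob 399.77777777777777 173.33333333333334 163 184
[ 0.62014513 -0.16240391  0.124     ]
tri [ 0.620696   -0.16296608  0.1236187 ] [ 0.62159413 -0.16208698  0.12362014]
```

Emit:
servo_tool(
  deltas="0.015 -0.0327 0.01 0 0 0 1;0.015 -0.0327 0.01 0 0 0 1;0.015 -0.0327 0 0 0 0 1;0.015 -0.0327 0 0 0 0 1;0.015 -0.0327 0 0 0 0 1;0.015 -0.0327 0 0 0 0 1;0.015 -0.0327 0 0 0 0 1;0.015 -0.0327 0 0 0 0 1",
)

```text
t: 0.77
ee_pos: [0.3792, 0.3598, 0.2182]
tool_rot: [-0.0, 0.196, 0.981, -0.0]
wrist_force: [1.4, 0.8, -0.2]
width: 0.0879
grip_force: 0.0
```

Emit:
servo_tool(
  deltas="0.015 -0.0327 0 0 0 0 1;0.015 -0.0327 0 0 0 0 1;0.015 -0.0327 0 0 0 0 1;0.015 -0.0327 0 0 0 0 1;0.015 -0.0327 0 0 0 0 1;0.015 -0.0327 0 0 0 0 1;0.015 -0.0327 0 0 0 0 1;0.015 -0.0327 0 0 0 0 1",
)

```text
t: 1.43
ee_pos: [0.4991, 0.0984, 0.2184]
tool_rot: [-0.0, 0.196, 0.981, 0.0]
wrist_force: [-0.1, -0.6, 0.2]
width: 0.0875
grip_force: 0.0
```

Emit:
servo_tool(
  deltas="0.015 -0.0327 0 0 0 0 1;0.015 -0.0327 0 0 0 0 1;0.015 -0.0327 0 0 0 0 1;0.015 -0.0327 0 0 0 0 1;0.015 -0.0327 0 0 0 0 1;0.015 -0.0327 0 0 0 0 1;0 0 0 0 0 0 1;0 0 0 0 0 0 1",
)

```text
t: 2.1
ee_pos: [0.5888, -0.0986, 0.2179]
tool_rot: [-0.0, 0.198, 0.98, -0.001]
wrist_force: [-0.6, -0.0, -0.2]
width: 0.0879
grip_force: 0.0
```

Emit:
servo_tool(
  deltas="0.0163 -0.0322 0 0 0 0 1;0.0162 -0.0322 0 0 0 0 1;0 0 -0.03 0 0 0 1;0 0 -0.03 0 0 0 1;0 0 -0.03 0 0 0 1;0 0 -0.02 0 0 0 1;0 0 0 0 0 0 1;0 0 0 0 0 0 0.5",
  squeeze=12,
)

```text
t: 2.77
ee_pos: [0.6207, -0.1586, 0.1077]
tool_rot: [-0.001, 0.195, 0.981, 0.0]
wrist_force: [-0.1, -0.6, 0.7]
width: 0.0843
grip_force: 0.0
```

Emit:
servo_tool(
  deltas="0 0 0 0 0 0 0.3;0 0 0 0 0 0 0.2;0 0 0 0 0 0 0.1;0 0 0 0 0 0 0.1;0 0 0 0 0 0 0.1;0 0 0 0 0 0 0;0 0 0 0 0 0 0;0 0 0 0 0 0 0",
)

```text
t: 3.43
ee_pos: [0.6215, -0.1605, 0.1085]
tool_rot: [0.0, 0.196, 0.981, 0.0]
wrist_force: [0.3, 0.4, 0.5]
width: 0.0315
grip_force: 0.0
```

Emit:
servo_tool(
  deltas="0 0 0 0 0 0 0;0 0 0 0 0 0 0;0 0 0 0 0 0 0;0 0 0 0 0 0 0;0 0 0 0 0 0 0;0 0 0 0 0 0 0",
)

```text
t: 3.93
ee_pos: [0.6214, -0.1607, 0.1084]
tool_rot: [-0.0, 0.196, 0.981, -0.0]
wrist_force: [0.3, -1.0, 0.3]
width: 0.0189
grip_force: 12.0
```

Run:
```python
from h import *
p,d=robot.capture("top"); cv2.imwrite("pics/crop2.png",cv2.resize(p[150:270,390:540,::-1],None,fx=4,fy=4,interpolation=cv2.INTER_CUBIC))
s=robot.get_state(); print({k:s[k] for k in("t","joint_positions","ee_pos","wrist_force","torque","grip_force","width")})
```

```text
{'t': 3.9833, 'joint_positions': array([-0.1264811 ,  0.53983066,  0.39176692,  1.74052817, -0.25084987,
        0.91098734,  1.5467566 ]), 'ee_pos': array([ 0.62135597, -0.16058104,  0.10842095]), 'wrist_force': array([-0.2951449 , -0.59996137,  0.4488581 ]), 'torque': array([-0.29551392,  0.1771711 ,  0.00468534]), 'grip_force': 11.998953223228455, 'width': 0.019218361429242638}
```

```bash
cat > tab.py <<'E'
import sys,numpy as np
# from phi, step, n [, correction dx dy mm on row 1]
a,s,n=map(float,sys.argv[1:4]); c=np.array(list(map(float,sys.argv[4:6])) or [0,0])/1000
f=np.radians(a+s*np.arange(n+1)); P=np.round(.05*np.c_[np.cos(f),np.sin(f)],4); D=np.diff(P,axis=0); D[0]+=c
print(";".join("%.4f %.4f 0 0 0 0 0"%tuple(d) for d in D))
E
python3 tab.py -12 7.5 4; python3 tab.py 18 15 10
```

```text
0.0009 0.0065 0 0 0 0 0;0.0001 0.0065 0 0 0 0 0;-0.0007 0.0065 0 0 0 0 0;-0.0016 0.0064 0 0 0 0 0
-0.0057 0.0117 0 0 0 0 0;-0.0084 0.0100 0 0 0 0 0;-0.0108 0.0074 0 0 0 0 0;-0.0123 0.0043 0 0 0 0 0;-0.0130 0.0010 0 0 0 0 0;-0.0129 -0.0023 0 0 0 0 0;-0.0117 -0.0057 0 0 0 0 0;-0.0100 -0.0084 0 0 0 0 0;-0.0074 -0.0108 0 0 0 0 0;-0.0043 -0.0123 0 0 0 0 0
```

Emit:
servo_tool(
  deltas="0.0009 0.0065 0 0 0 0 0;0.0001 0.0065 0 0 0 0 0;-0.0007 0.0065 0 0 0 0 0;-0.0016 0.0064 0 0 0 0 0;0 0 0 0 0 0 0;0 0 0 0 0 0 0",
  squeeze=25,
)

```text
t: 4.48
ee_pos: [0.6194, -0.1337, 0.1082]
tool_rot: [-0.001, 0.195, 0.981, 0.0]
wrist_force: [-3.7, -1.4, -0.0]
width: 0.0191
grip_force: 25.0
```

Emit:
servo_tool(
  deltas="-0.0060 0.0117 0 0 0 0 0;-0.0084 0.0100 0 0 0 0 0;-0.0108 0.0074 0 0 0 0 0;0 0 0 0 0 0 0;0 0 0 0 0 0 0",
)

```text
t: 4.9
ee_pos: [0.5942, -0.1061, 0.1083]
tool_rot: [-0.0, 0.196, 0.981, -0.001]
wrist_force: [-1.8, -3.7, -2.0]
width: 0.0191
grip_force: 25.0
```

```bash
cat > st.py <<'E'
from h import *
import sys
s=robot.get_state(); F=s["wrist_force"]; p=s["ee_pos"]
C=np.array([float(x) for x in sys.argv[1:3]]) if len(sys.argv)>2 else np.array([.5725,-.1502])
v=p[:2]-C; f=np.arctan2(v[1],v[0]); r=np.array([np.cos(f),np.sin(f)]); t=np.array([-r[1],r[0]])
print("t",s["t"],"p",np.round(p,5),"F",np.round(F,2),"phi %.2f R %.2f Frad %.2f Ftan(ccw+) %.2f"%(np.degrees(f),np.hypot(*v)*1e3,F[:2]@r,F[:2]@t),"T",np.round(s["torque"],3))
E
python3 st.py
```

```text
t 4.9 p [ 0.59422 -0.10614  0.10834] F [-1.82 -3.74 -2.  ] phi 63.76 R 49.12 Frad -4.16 Ftan(ccw+) -0.02 T [-1.008  0.424 -0.008]
```

Emit:
servo_tool(
  deltas="-0.0126 0.0038 0 0 0 0 0;-0.0130 0.0010 0 0 0 0 0;-0.0129 -0.0023 0 0 0 0 0;-0.0117 -0.0057 0 0 0 0 0;-0.0100 -0.0084 0 0 0 0 0;0 0 0 0 0 0 0;0 0 0 0 0 0 0",
)

```text
t: 5.48
ee_pos: [0.5352, -0.1175, 0.1087]
tool_rot: [0.001, 0.196, 0.981, 0.0]
wrist_force: [2.3, -2.7, -6.0]
width: 0.0188
grip_force: 25.0
```

```bash
python3 st.py;  python3 tab.py 138 10 24
```

```text
t 5.4833 p [ 0.53519 -0.11751  0.10866] F [ 2.35 -2.71 -6.02] phi 138.78 R 49.61 Frad -3.56 Ftan(ccw+) 0.49 T [-0.511 -0.642 -0.023]
-0.0052 -0.0070 0 0 0 0 0;-0.0040 -0.0078 0 0 0 0 0;-0.0025 -0.0083 0 0 0 0 0;-0.0011 -0.0087 0 0 0 0 0;0.0005 -0.0087 0 0 0 0 0;0.0019 -0.0085 0 0 0 0 0;0.0035 -0.0080 0 0 0 0 0;0.0047 -0.0073 0 0 0 0 0;0.0059 -0.0064 0 0 0 0 0;0.0070 -0.0052 0 0 0 0 0;0.0078 -0.0040 0 0 0 0 0;0.0083 -0.0025 0 0 0 0 0;0.0087 -0.0011 0 0 0 0 0;0.0087 0.0005 0 0 0 0 0;0.0085 0.0019 0 0 0 0 0;0.0080 0.0035 0 0 0 0 0;0.0073 0.0047 0 0 0 0 0;0.0064 0.0059 0 0 0 0 0;0.0052 0.0070 0 0 0 0 0;0.0040 0.0078 0 0 0 0 0;0.0025 0.0083 0 0 0 0 0;0.0011 0.0087 0 0 0 0 0;-0.0005 0.0087 0 0 0 0 0;-0.0019 0.0085 0 0 0 0 0
```

Emit:
servo_tool(
  deltas="-0.0048 -0.0073 -0.0003 0 0 0 0;-0.0040 -0.0078 0 0 0 0 0;-0.0025 -0.0083 0 0 0 0 0;-0.0011 -0.0087 0 0 0 0 0;0 0 0 0 0 0 0;0 0 0 0 0 0 0",
)

```text
t: 5.98
ee_pos: [0.5219, -0.1503, 0.1083]
tool_rot: [-0.0, 0.197, 0.981, -0.0]
wrist_force: [-1.3, 0.5, 3.5]
width: 0.0186
grip_force: 25.0
```

```bash
python3 st.py
```

```text
t 5.9833 p [ 0.52195 -0.15027  0.10831] F [-1.3   0.46  3.54] phi -179.91 R 50.55 Frad 1.30 Ftan(ccw+) -0.47 T [0.152 0.276 0.026]
```

Emit:
servo_tool(
  deltas="0.0005 -0.0087 0 0 0 0 0;0.0019 -0.0085 0 0 0 0 0;0 0 0 0 0 0 0;0 0 0 0 0 0 0",
)

```text
t: 6.32
ee_pos: [0.5244, -0.1669, 0.1082]
tool_rot: [-0.0, 0.196, 0.981, -0.0]
wrist_force: [-3.1, 0.2, 5.6]
width: 0.0189
grip_force: 25.0
```

```bash
python3 st.py
```

```text
t 6.3167 p [ 0.52439 -0.16686  0.10822] F [-3.07  0.23  5.62] phi -160.90 R 50.91 Frad 2.82 Ftan(ccw+) -1.23 T [-0.016  0.559 -0.018]
```

Emit:
servo_tool(
  deltas="0.0032 -0.0081 0.0002 0 0 0 0;0.0047 -0.0073 0 0 0 0 0;0 0 0 0 0 0 0;0 0 0 0 0 0 0",
)

```text
t: 6.65
ee_pos: [0.5324, -0.1819, 0.1083]
tool_rot: [-0.0, 0.196, 0.981, -0.0]
wrist_force: [-2.4, -0.5, 3.9]
width: 0.0186
grip_force: 25.0
```

```bash
python3 st.py
```

```text
t 6.65 p [ 0.53243 -0.18193  0.10833] F [-2.39 -0.47  3.89] phi -141.63 R 51.11 Frad 2.17 Ftan(ccw+) -1.12 T [-0.147  0.583 -0.016]
```

Emit:
servo_tool(
  deltas="0.0059 -0.0064 0.0001 0 0 0 0;0.0070 -0.0052 0 0 0 0 0;0 0 0 0 0 0 0;0 0 0 0 0 0 0",
)

```text
t: 6.98
ee_pos: [0.5456, -0.1938, 0.1084]
tool_rot: [0.0, 0.196, 0.981, -0.0]
wrist_force: [-1.9, -1.8, 3.6]
width: 0.0189
grip_force: 25.0
```

```bash
python3 st.py
python3 - <<'E'
import numpy as np
from scipy.optimize import least_squares as L
from h import robot
p=np.array([(.62136,-.16058),(.6194,-.1337),(.5942,-.1061),(.5352,-.1175),(.5219,-.1503),(.5244,-.1669),(.5324,-.1819),robot.get_state()["ee_pos"][:2]])
f=L(lambda x:np.hypot(*(p-x[:2]).T)-x[2],[.5725,-.15,.05]);print(f.x,f.fun*1e3)
f=L(lambda x:np.hypot(*(p-x[:2]).T)-.05,[.5725,-.15]);print(f.x,f.fun*1e3)
E
```

```text
t 6.9833 p [ 0.54556 -0.19378  0.10841] F [-1.92 -1.83  3.61] phi -121.72 R 51.24 Frad 2.57 Ftan(ccw+) -0.67 T [-0.473  0.524 -0.063]
[ 0.5721769  -0.15124269  0.05021091] [-0.14932083  0.16534367  0.01735652 -0.15235171  0.07481856  0.06615082
  0.00932429 -0.03132116]
[ 0.57210484 -0.15121   ] [ 0.13848192  0.43244879  0.23054783 -0.01668789  0.21308996  0.21880351
  0.18317214  0.16914634]
```

Emit:
servo_tool(
  deltas="0.0078 -0.0040 0 0 0 0 0;0.0083 -0.0025 0 0 0 0 0;0 0 0 0 0 0 0;0 0 0 0 0 0 0",
)

```text
t: 7.32
ee_pos: [0.5622, -0.2003, 0.1085]
tool_rot: [0.0, 0.196, 0.981, -0.0]
wrist_force: [-1.7, -3.2, 3.7]
width: 0.0186
grip_force: 25.0
```

```bash
python3 st.py .5721 -.1512
```

```text
t 7.3167 p [ 0.56219 -0.20031  0.10851] F [-1.73 -3.18  3.71] phi -101.40 R 50.10 Frad 3.46 Ftan(ccw+) -1.07 T [-0.679  0.276 -0.047]
```

Emit:
servo_tool(
  deltas="0.0087 -0.0014 0.0002 0 0 0 0;0.0087 0.0005 0 0 0 0 0;0 0 0 0 0 0 0;0 0 0 0 0 0 0",
)

```text
t: 7.65
ee_pos: [0.58, -0.2006, 0.1086]
tool_rot: [0.001, 0.195, 0.981, -0.0]
wrist_force: [-0.3, -2.5, 0.6]
width: 0.0192
grip_force: 25.0
```

```bash
python3 st.py .5721 -.1512
```

```text
t 7.65 p [ 0.58005 -0.20064  0.10859] F [-0.32 -2.54  0.63] phi -80.87 R 50.07 Frad 2.46 Ftan(ccw+) -0.72 T [-0.61   0.054 -0.031]
```

Emit:
servo_tool(
  deltas="0.0085 0.0018 0 0 0 0 0;0.0080 0.0034 0 0 0 0 0;0 0 0 0 0 0 0;0 0 0 0 0 0 0",
)

```text
t: 7.98
ee_pos: [0.5969, -0.1947, 0.1086]
tool_rot: [0.001, 0.195, 0.981, 0.0]
wrist_force: [0.7, -1.5, 1.1]
width: 0.0192
grip_force: 25.0
```

```bash
python3 st.py .5721 -.1512
```

```text
t 7.9833 p [ 0.59688 -0.19468  0.10863] F [ 0.74 -1.47  1.12] phi -60.33 R 50.05 Frad 1.65 Ftan(ccw+) -0.08 T [-0.506 -0.151  0.02 ]
```

Emit:
servo_tool(
  deltas="0.0072 0.0048 0 0 0 0 0;0.0062 0.0060 0 0 0 0 0;0 0 0 0 0 0 0;0 0 0 0 0 0 0",
)

```text
t: 8.32
ee_pos: [0.6102, -0.1835, 0.1087]
tool_rot: [0.001, 0.195, 0.981, 0.0]
wrist_force: [0.9, -1.4, -0.5]
width: 0.019
grip_force: 25.0
```

```bash
python3 st.py .5721 -.1512
```

```text
t 8.3167 p [ 0.61017 -0.18352  0.10871] F [ 0.9  -1.38 -0.53] phi -40.33 R 49.94 Frad 1.58 Ftan(ccw+) -0.47 T [-0.35  -0.299  0.019]
```

Emit:
servo_tool(
  deltas="0.0052 0.0070 0 0 0 0 0;0.0040 0.0078 0 0 0 0 0;0 0 0 0 0 0 0;0 0 0 0 0 0 0",
)

```text
t: 8.65
ee_pos: [0.619, -0.1683, 0.1087]
tool_rot: [0.0, 0.195, 0.981, 0.001]
wrist_force: [1.1, -0.5, -1.1]
width: 0.019
grip_force: 25.0
```

```bash
python3 st.py .5721 -.1512
```

```text
t 8.65 p [ 0.61898 -0.16829  0.10867] F [ 1.05 -0.52 -1.12] phi -20.02 R 49.90 Frad 1.17 Ftan(ccw+) -0.13 T [-0.195 -0.329  0.029]
```

Emit:
servo_tool(
  deltas="0.0025 0.0083 0 0 0 0 0;0.0009 0.0087 0 0 0 0 0;0 0 0 0 0 0 0;0 0 0 0 0 0 0",
)

```text
t: 8.98
ee_pos: [0.6219, -0.1512, 0.1086]
tool_rot: [-0.0, 0.195, 0.981, 0.001]
wrist_force: [0.7, -1.0, -1.2]
width: 0.0192
grip_force: 25.0
```

```bash
python3 st.py .5721 -.1512; python3 tab.py 0 10 20
```

```text
t 8.9833 p [ 0.62189 -0.15122  0.10864] F [ 0.72 -1.02 -1.24] phi -0.03 R 49.79 Frad 0.72 Ftan(ccw+) -1.02 T [-0.072 -0.428 -0.04 ]
-0.0008 0.0087 0 0 0 0 0;-0.0022 0.0084 0 0 0 0 0;-0.0037 0.0079 0 0 0 0 0;-0.0050 0.0071 0 0 0 0 0;-0.0062 0.0062 0 0 0 0 0;-0.0071 0.0050 0 0 0 0 0;-0.0079 0.0037 0 0 0 0 0;-0.0084 0.0022 0 0 0 0 0;-0.0087 0.0008 0 0 0 0 0;-0.0087 -0.0008 0 0 0 0 0;-0.0084 -0.0022 0 0 0 0 0;-0.0079 -0.0037 0 0 0 0 0;-0.0071 -0.0050 0 0 0 0 0;-0.0062 -0.0062 0 0 0 0 0;-0.0050 -0.0071 0 0 0 0 0;-0.0037 -0.0079 0 0 0 0 0;-0.0022 -0.0084 0 0 0 0 0;-0.0008 -0.0087 0 0 0 0 0;0.0008 -0.0087 0 0 0 0 0;0.0022 -0.0084 0 0 0 0 0
```

Emit:
servo_tool(
  deltas="-0.0008 0.0087 0 0 0 0 0;-0.0022 0.0084 0 0 0 0 0;0 0 0 0 0 0 0;0 0 0 0 0 0 0",
)

```text
t: 9.32
ee_pos: [0.6187, -0.1341, 0.1087]
tool_rot: [-0.0, 0.195, 0.981, 0.001]
wrist_force: [2.2, 0.6, -1.3]
width: 0.0189
grip_force: 25.0
```

```bash
python3 st.py .5721 -.1512
```

```text
t 9.3167 p [ 0.61868 -0.13414  0.10873] F [ 2.23  0.64 -1.27] phi 20.12 R 49.61 Frad 2.31 Ftan(ccw+) -0.17 T [ 0.173 -0.658 -0.01 ]
```

Emit:
servo_tool(
  deltas="-0.0034 0.0080 0 0 0 0 0;-0.0050 0.0071 0 0 0 0 0;0 0 0 0 0 0 0;0 0 0 0 0 0 0",
)

```text
t: 9.65
ee_pos: [0.61, -0.1195, 0.1087]
tool_rot: [-0.0, 0.195, 0.981, 0.001]
wrist_force: [3.1, 1.4, -0.3]
width: 0.0189
grip_force: 25.0
```

```bash
python3 st.py .5721 -.1512
```

```text
t 9.65 p [ 0.61004 -0.11947  0.10873] F [ 3.13  1.36 -0.28] phi 39.90 R 49.46 Frad 3.28 Ftan(ccw+) -0.96 T [ 0.469 -0.774  0.026]
```

Emit:
servo_tool(
  deltas="-0.0058 0.0065 0 0 0 0 0;-0.0071 0.0050 0 0 0 0 0;0 0 0 0 0 0 0;0 0 0 0 0 0 0",
)

```text
t: 9.98
ee_pos: [0.5969, -0.1084, 0.1087]
tool_rot: [-0.0, 0.195, 0.981, 0.0]
wrist_force: [2.9, 2.7, -0.1]
width: 0.019
grip_force: 25.0
```

```bash
python3 st.py .5721 -.1512
```

```text
t 9.9833 p [ 0.59688 -0.10843  0.10872] F [ 2.92  2.73 -0.07] phi 59.91 R 49.43 Frad 3.83 Ftan(ccw+) -1.16 T [ 0.767 -0.643 -0.007]
```

Emit:
servo_tool(
  deltas="-0.0077 0.0041 0 0 0 0 0;-0.0084 0.0022 0 0 0 0 0;0 0 0 0 0 0 0;0 0 0 0 0 0 0",
)

```text
t: 10.32
ee_pos: [0.5809, -0.1026, 0.1087]
tool_rot: [-0.0, 0.196, 0.981, 0.0]
wrist_force: [3.3, 4.0, -1.4]
width: 0.0188
grip_force: 25.0
```

```bash
python3 st.py .5721 -.1512
```

```text
t 10.3167 p [ 0.58086 -0.10261  0.10874] F [ 3.28  4.04 -1.41] phi 79.78 R 49.37 Frad 4.56 Ftan(ccw+) -2.51 T [ 0.865 -0.669  0.007]
```

Emit:
servo_tool(
  deltas="-0.0086 0.0011 0 0 0 0 0;0 0 0 0 0 0 0;0 0 0 0 0 0 0",
)

```text
t: 10.57
ee_pos: [0.5736, -0.1018, 0.1089]
tool_rot: [0.001, 0.196, 0.981, 0.0]
wrist_force: [6.1, 2.2, -3.3]
width: 0.0187
grip_force: 25.0
```

```bash
python3 st.py .5721 -.1512
```

```text
t 10.5667 p [ 0.57365 -0.10183  0.10886] F [ 6.07  2.2  -3.31] phi 88.21 R 49.40 Frad 2.39 Ftan(ccw+) -6.00 T [ 0.783 -1.396 -0.05 ]
```

Emit:
servo_tool(
  deltas="-0.0069 -0.0003 0 0 0 0 0;0 0 0 0 0 0 0;0 0 0 0 0 0 0",
)

```text
t: 10.82
ee_pos: [0.5678, -0.102, 0.1089]
tool_rot: [0.002, 0.196, 0.981, 0.0]
wrist_force: [8.5, 2.9, -6.7]
width: 0.0188
grip_force: 25.0
```

```bash
python3 st.py .5721 -.1512;python3 st.py .5721 -.1512
```

```text
t 10.8167 p [ 0.56779 -0.10201  0.10895] F [ 8.46  2.93 -6.7 ] phi 95.01 R 49.38 Frad 2.18 Ftan(ccw+) -8.69 T [ 0.828 -2.005  0.014]
t 10.8167 p [ 0.56779 -0.10201  0.10895] F [ 8.46  2.93 -6.7 ] phi 95.01 R 49.38 Frad 2.18 Ftan(ccw+) -8.69 T [ 0.828 -2.005  0.014]
```

Emit:
servo_tool(
  deltas="0.0096 0.0004 0 0 0 0 0;0 0 0 0 0 0 0;0 0 0 0 0 0 0",
)

```text
t: 11.07
ee_pos: [0.5765, -0.1019, 0.1087]
tool_rot: [0.001, 0.196, 0.981, -0.0]
wrist_force: [4.6, 2.9, -1.5]
width: 0.0188
grip_force: 25.0
```

```bash
python3 st.py .5721 -.1512
```

```text
t 11.0667 p [ 0.57651 -0.10193  0.10871] F [ 4.62  2.94 -1.53] phi 84.89 R 49.47 Frad 3.34 Ftan(ccw+) -4.33 T [ 0.703 -1.145  0.021]
```

Emit:
servo_tool(
  deltas="0.0061 -0.0001 0 0 0 0 0;0 0 0 0 0 0 0;0 0 0 0 0 0 0",
)

```text
t: 11.32
ee_pos: [0.5815, -0.1025, 0.1086]
tool_rot: [-0.0, 0.196, 0.981, -0.0]
wrist_force: [2.1, 1.3, -1.0]
width: 0.0188
grip_force: 25.0
```

```bash
python3 st.py .5721 -.1512
```

```text
t 11.3167 p [ 0.58149 -0.10247  0.10857] F [ 2.13  1.3  -0.96] phi 79.09 R 49.63 Frad 1.68 Ftan(ccw+) -1.84 T [ 0.325 -0.582 -0.039]
```

```bash
python3 - <<'E'
import numpy as np
from scipy.optimize import least_squares as L
p=np.array([(.6194,-.1337),(.59422,-.10614),(.53519,-.11751),(.52195,-.15027),(.52439,-.16686),(.53243,-.18193),(.54556,-.19378),(.56219,-.20031),(.58005,-.20064),(.59688,-.19468),(.61017,-.18352),(.61898,-.16829),(.62189,-.15122),(.61868,-.13414),(.61004,-.11947),(.59688,-.10843),(.58149,-.10247)])
f=L(lambda x:np.hypot(*(p-x[:2]).T)-x[2],[.5725,-.15,.05],loss="soft_l1",f_scale=2e-4);print(f.x,np.round((np.hypot(*(p-f.x[:2]).T)-f.x[2])*1e3,2))
E
for i in 1; do python3 tab.py 79 -15 24 | tr ';' '\n' | awk 'NR%8==1{print ""}{printf "%s;",$0}'; done
```

```text
[ 0.57192203 -0.1513983   0.04993977] [ 0.73  0.51  0.04  0.05  0.04 -0.02 -0.03 -0.07 -0.03  0.02  0.01  0.06
  0.03 -0.1  -0.22 -0.25 -0.08]

0.0124 -0.0042 0 0 0 0 0;0.0109 -0.0072 0 0 0 0 0;0.0087 -0.0097 0 0 0 0 0;0.0058 -0.0117 0 0 0 0 0;0.0026 -0.0128 0 0 0 0 0;-0.0008 -0.0130 0 0 0 0 0;-0.0042 -0.0124 0 0 0 0 0;-0.0072 -0.0109 0 0 0 0 0;
-0.0097 -0.0087 0 0 0 0 0;-0.0117 -0.0058 0 0 0 0 0;-0.0128 -0.0026 0 0 0 0 0;-0.0130 0.0008 0 0 0 0 0;-0.0124 0.0042 0 0 0 0 0;-0.0109 0.0072 0 0 0 0 0;-0.0087 0.0097 0 0 0 0 0;-0.0058 0.0117 0 0 0 0 0;
-0.0026 0.0128 0 0 0 0 0;0.0008 0.0130 0 0 0 0 0;0.0042 0.0124 0 0 0 0 0;0.0072 0.0109 0 0 0 0 0;0.0097 0.0087 0 0 0 0 0;0.0117 0.0058 0 0 0 0 0;0.0128 0.0026 0 0 0 0 0;0.0130 -0.0008 0 0 0 0 0;
```

Emit:
servo_tool(
  deltas="0.0124 -0.0042 0 0 0 0 0;0.0109 -0.0072 0 0 0 0 0;0.0087 -0.0097 0 0 0 0 0;0.0058 -0.0117 0 0 0 0 0;0.0026 -0.0128 0 0 0 0 0;-0.0008 -0.0130 0 0 0 0 0;-0.0042 -0.0124 0 0 0 0 0;-0.0072 -0.0109 0 0 0 0 0",
)

```text
t: 11.98
ee_pos: [0.6088, -0.1856, 0.1085]
tool_rot: [-0.0, 0.196, 0.981, -0.0]
wrist_force: [0.1, 3.0, -1.2]
width: 0.0191
grip_force: 25.0
```

```bash
python3 st.py .5719 -.1514
```

```text
t 11.9833 p [ 0.60884 -0.18565  0.1085 ] F [ 0.08  3.05 -1.22] phi -42.84 R 50.37 Frad -2.01 Ftan(ccw+) 2.29 T [ 0.848 -0.091  0.025]
```

Emit:
servo_tool(
  deltas="-0.0099 -0.0086 0 0 0 0 0;-0.0117 -0.0058 0 0 0 0 0;-0.0128 -0.0026 0 0 0 0 0;-0.0130 0.0008 0 0 0 0 0;-0.0124 0.0042 0 0 0 0 0;-0.0109 0.0072 0 0 0 0 0;-0.0087 0.0097 0 0 0 0 0;-0.0058 0.0117 0 0 0 0 0",
)

```text
t: 12.65
ee_pos: [0.5242, -0.1673, 0.1087]
tool_rot: [0.002, 0.196, 0.981, -0.0]
wrist_force: [9.9, 0.7, -11.0]
width: 0.0187
grip_force: 25.0
```

Emit:
servo_tool(
  deltas="-0.0026 0.0128 0 0 0 0 0;0.0008 0.0130 0 0 0 0 0;0.0042 0.0124 0 0 0 0 0;0.0072 0.0109 0 0 0 0 0;0.0097 0.0087 0 0 0 0 0;0.0117 0.0058 0 0 0 0 0;0.0128 0.0026 0 0 0 0 0;0.0130 -0.0008 0 0 0 0 0",
)

```text
t: 13.32
ee_pos: [0.5802, -0.1018, 0.1083]
tool_rot: [-0.001, 0.196, 0.981, -0.0]
wrist_force: [-2.3, -2.4, -0.8]
width: 0.0191
grip_force: 25.0
```

```bash
python3 st.py .5719 -.1514
```

```text
t 13.3167 p [ 0.58018 -0.10181  0.10834] F [-2.29 -2.4  -0.79] phi 80.52 R 50.28 Frad -2.74 Ftan(ccw+) 1.87 T [-0.706  0.657 -0.011]
```

Emit:
servo_tool(
  deltas="0.0127 -0.0044 0 0 0 0 0;0.0109 -0.0072 0 0 0 0 0;0.0087 -0.0097 0 0 0 0 0;0.0058 -0.0117 0 0 0 0 0;0.0026 -0.0128 0 0 0 0 0;-0.0008 -0.0130 0 0 0 0 0;-0.0042 -0.0124 0 0 0 0 0;-0.0072 -0.0109 0 0 0 0 0",
)

```text
t: 13.98
ee_pos: [0.6094, -0.1851, 0.1085]
tool_rot: [0.0, 0.196, 0.981, 0.0]
wrist_force: [0.3, 3.4, -3.0]
width: 0.0187
grip_force: 25.0
```

Emit:
servo_tool(
  deltas="-0.0097 -0.0087 0 0 0 0 0;-0.0117 -0.0058 0 0 0 0 0;-0.0128 -0.0026 0 0 0 0 0;-0.0130 0.0008 0 0 0 0 0;-0.0124 0.0042 0 0 0 0 0;-0.0109 0.0072 0 0 0 0 0;-0.0087 0.0097 0 0 0 0 0;-0.0058 0.0117 0 0 0 0 0",
)

```text
t: 14.65
ee_pos: [0.5246, -0.168, 0.1088]
tool_rot: [0.002, 0.196, 0.981, -0.0]
wrist_force: [8.4, 0.5, -11.5]
width: 0.0186
grip_force: 25.0
```

Emit:
servo_tool(
  deltas="-0.0026 0.0128 0 0 0 0 0;0.0008 0.0130 0 0 0 0 0;0.0042 0.0124 0 0 0 0 0;0.0072 0.0109 0 0 0 0 0;0.0097 0.0087 0 0 0 0 0;0.0117 0.0058 0 0 0 0 0;0.0128 0.0026 0 0 0 0 0;0.0130 -0.0008 0 0 0 0 0",
)

```text
t: 15.32
ee_pos: [0.5813, -0.1019, 0.1084]
tool_rot: [-0.001, 0.195, 0.981, -0.0]
wrist_force: [-2.6, -5.4, -2.4]
width: 0.019
grip_force: 25.0
```

```bash
python3 st.py .5719 -.1514
```

```text
t 15.3167 p [ 0.5813  -0.1019   0.10837] F [-2.62 -5.39 -2.44] phi 79.25 R 50.39 Frad -5.79 Ftan(ccw+) 1.57 T [-1.108  0.79  -0.019]
```

Emit:
servo_tool(
  deltas="0.0124 -0.0046 0 0 0 0 0;0.0109 -0.0072 0 0 0 0 0;0.0087 -0.0097 0 0 0 0 0;0.0058 -0.0117 0 0 0 0 0;0.0026 -0.0128 0 0 0 0 0;-0.0008 -0.0130 0 0 0 0 0;-0.0042 -0.0124 0 0 0 0 0;-0.0072 -0.0109 0 0 0 0 0",
)

```text
t: 15.98
ee_pos: [0.6096, -0.185, 0.1085]
tool_rot: [0.0, 0.196, 0.981, 0.0]
wrist_force: [-0.5, 4.1, -3.5]
width: 0.0189
grip_force: 25.0
```

Emit:
servo_tool(
  deltas="-0.0097 -0.0087 0 0 0 0 0;-0.0117 -0.0058 0 0 0 0 0;-0.0128 -0.0026 0 0 0 0 0;-0.0130 0.0008 0 0 0 0 0;-0.0124 0.0042 0 0 0 0 0;-0.0109 0.0072 0 0 0 0 0;-0.0087 0.0097 0 0 0 0 0;-0.0058 0.0117 0 0 0 0 0",
)

```text
t: 16.65
ee_pos: [0.5249, -0.1685, 0.1089]
tool_rot: [0.002, 0.196, 0.981, -0.0]
wrist_force: [8.7, 0.7, -12.1]
width: 0.0193
grip_force: 25.0
```

Emit:
servo_tool(
  deltas="-0.0026 0.0128 0 0 0 0 0;0.0008 0.0130 0 0 0 0 0;0.0042 0.0124 0 0 0 0 0;0.0072 0.0109 0 0 0 0 0;0.0097 0.0087 0 0 0 0 0;0.0117 0.0058 0 0 0 0 0;0.0128 0.0026 0 0 0 0 0;0 0 0 0 0 0 0",
)

```text
t: 17.32
ee_pos: [0.571, -0.1015, 0.1086]
tool_rot: [0.001, 0.195, 0.981, -0.0]
wrist_force: [-0.1, -0.2, -2.8]
width: 0.0193
grip_force: 25.0
```

```bash
python3 st.py .5719 -.1514
```

```text
t 17.3167 p [ 0.571   -0.10151  0.10861] F [-0.14 -0.19 -2.75] phi 91.03 R 49.90 Frad -0.19 Ftan(ccw+) 0.14 T [-0.019  0.07   0.012]
```

Emit:
servo_tool(
  deltas="0.0044 -0.0001 0 0 0 0 0;0.0043 -0.0005 0 0 0 0 0;0.0043 -0.0009 0 0 0 0 0;0.0035 -0.0010 0 0 0 0 0;0 0 0 0 0 0 0;0 0 0 0 0 0 0",
)

```text
t: 17.82
ee_pos: [0.5854, -0.1035, 0.1087]
tool_rot: [0.0, 0.196, 0.981, 0.0]
wrist_force: [-0.8, 2.6, -2.0]
width: 0.0187
grip_force: 25.0
```

```bash
python3 st.py .5719 -.1514
```

```text
t 17.8167 p [ 0.58541 -0.10354  0.10874] F [-0.78  2.62 -2.02] phi 74.24 R 49.73 Frad 2.31 Ftan(ccw+) 1.46 T [ 0.652  0.118 -0.054]
```

Emit:
servo_tool(
  deltas="0.0024 -0.0007 0 0 0 0 0;0 0 0 0 0 0 0;0 0 0 0 0 0 0",
)

```text
t: 18.07
ee_pos: [0.5876, -0.1043, 0.1087]
tool_rot: [0.0, 0.195, 0.981, 0.0]
wrist_force: [-0.5, 2.9, -1.8]
width: 0.0185
grip_force: 25.0
```

```bash
python3 st.py .5719 -.1514
```

```text
t 18.0667 p [ 0.58761 -0.10427  0.10875] F [-0.45  2.88 -1.79] phi 71.56 R 49.68 Frad 2.59 Ftan(ccw+) 1.34 T [0.878 0.108 0.022]
```

Emit:
servo_tool(
  deltas="-0.0024 0.0007 0 0 0 0 0;0 0 0 0 0 0 0;0 0 0 0 0 0 0",
)

```text
t: 18.32
ee_pos: [0.5852, -0.1036, 0.1088]
tool_rot: [0.0, 0.196, 0.981, 0.0]
wrist_force: [0.6, 3.7, -2.2]
width: 0.0186
grip_force: 25.0
```

```bash
python3 st.py .5719 -.1514
```

```text
t 18.3167 p [ 0.58522 -0.10364  0.10882] F [ 0.59  3.7  -2.22] phi 74.42 R 49.58 Frad 3.72 Ftan(ccw+) 0.42 T [ 0.978 -0.128  0.002]
```

Emit:
servo_tool(
  deltas="0 0 0 0 0 0 0.6;0 0 0 0 0 0 0.6;0 0 0 0 0 0 0.6;0 0 0 0 0 0 0.6;0 0 0 0 0 0 0.6;0 0 0 0 0 0 0.6;0 0 0 0 0 0 0.6",
)

```text
t: 18.9
ee_pos: [0.585, -0.1042, 0.1087]
tool_rot: [0.0, 0.196, 0.981, -0.0]
wrist_force: [-0.1, 0.3, -0.5]
width: 0.0528
grip_force: 0.0
```

Emit:
servo_tool(
  deltas="0 0 0.03 0 0 0 0.6;0 0 0.03 0 0 0 0.6;0 0 0.04 0 0 0 0.6;-0.03 0.025 0 0 0 6.6 0;-0.03 0.02 0 0 0 6.6 0;-0.03 0.02 0 0 0 6.6 0;-0.02 0.02 0 0 0 6.6 0;0 0 0 0 0 6.6 0",
)

```text
t: 19.57
ee_pos: [0.4711, -0.0155, 0.2085]
tool_rot: [-0.001, -0.096, 0.995, 0.001]
wrist_force: [0.4, 0.1, -0.6]
width: 0.0228
grip_force: 0.0
```

Run:
```python
from h import *
for n in("top","scene"):
    p,d=robot.capture(n); cv2.imwrite(f"pics/{n}1.png",p[:,:,::-1])
s=robot.get_state();print(s["ee_pos"],s["tool_rot"],s["width"],s["wrist_force"],s["joint_positions"][6])
a=cv2.imread("pics/top1.png")[170:300,335:495];b=cv2.imread("pics/scene1.png")[130:290,260:460]
a=cv2.resize(a,None,fx=3.5,fy=3.5);b=cv2.resize(b,(int(200*455/160)-330,455)) if 0 else cv2.resize(b,None,fx=1.2,fy=1.2)
o=np.zeros((460,800,3),np.uint8);o[:a.shape[0],:a.shape[1]]=a;o[:b.shape[0],560:]=b;cv2.imwrite("pics/v1.png",o)
```

```text
[ 0.47451191 -0.01831757  0.20907639] [ 4.47382734e-04 -9.24854942e-02  9.95713895e-01  2.68149730e-04] 0.014907901009108356 [ 0.17724568 -1.74060581  0.53463645] 1.7133546860692677
```

View pics/v1.png

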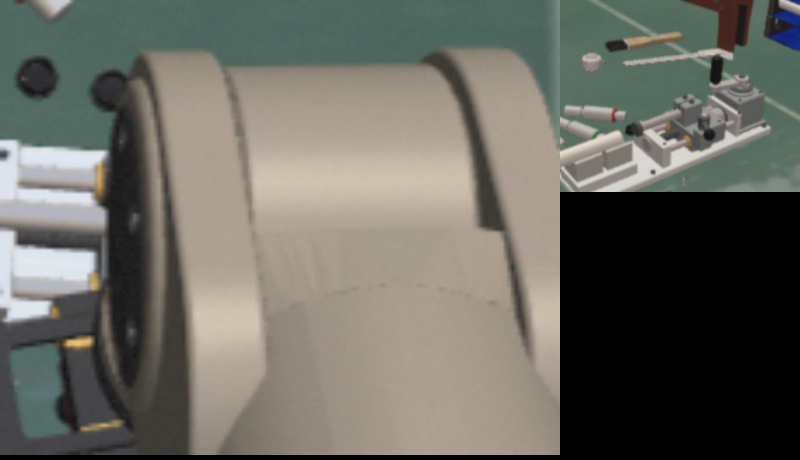

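The scene crop shows the crank grip standing at about 90° left of the gearbox axis and the clamp ball beside the carriage, unobstructed; the arm covers the jig in the top view.

Run:
```python
from h import *
for f,box in(("scene0",(392,155,412,190)),("scene1",(380,170,400,202))):
    p=cv2.imread(f"pics/{f}.png"); x0,y0,x1,y1=box; m=np.zeros((480,640),np.uint8); m[y0:y1,x0:x1]=p[y0:y1,x0:x1].max(2)<60
    n,l,st,c=cv2.connectedComponentsWithStats(m); k=1+st[1:,4].argmax(); q=onz("scene",*c[k],.124); v=q[:2]-[.5719,-.1514]; print(f,st[k],c[k],q,np.degrees(np.arctan2(v[1],v[0])),np.hypot(*v))
p=cv2.imread("pics/scene1.png"); m=np.zeros((480,640),np.uint8); m[225:255,372:400]=p[225:255,372:400].max(2)<60
n,l,st,c=cv2.connectedComponentsWithStats(m); k=1+st[1:,4].argmax(); print("ball",st[k],c[k],onz("scene",*c[k],.09))
```

```text
scene0 [395 163  10  22 180] [399.77777778 173.33333333] [ 0.62014513 -0.16240391  0.124     ] -12.848425486824022 0.04948412147745187
scene1 [385 177  11  23 200] [389.8   187.755] [ 0.58504219 -0.10311026  0.124     ] 74.77551472804258 0.05004614165910482
ball [380 238   9   9  71] [384.         241.88732394] [ 0.48671278 -0.0039195   0.09      ]
```

Emit:
servo_tool(
  deltas="-0.0110 0.0085 0 0 0 0 0;0 0 -0.04 0 0 0 0;0 0 -0.04 0 0 0 0;0 0 -0.04 0 0 0 0;0 0 -0.008 0 0 0 0;0 0 0 0 0 0 0;0 0 0 0 0 0 0",
)

```text
t: 20.25
ee_pos: [0.465, -0.0112, 0.0815]
tool_rot: [0.0, -0.09, 0.996, -0.0]
wrist_force: [0.3, 0.5, 1.3]
width: 0.0002
grip_force: 0.0
```

Emit:
servo_tool(
  deltas="0.0054 0.0022 0 0 0 0 0;0.0054 0.0026 0 0 0 0 0;0.0054 0.0026 0 0 0 0 0;0.0054 0.0026 0 0 0 0 0;0.0054 0.0026 0 0 0 0 0;0 0 0 0 0 0 0",
)

```text
t: 20.75
ee_pos: [0.4928, 0.003, 0.0812]
tool_rot: [0.001, -0.091, 0.996, 0.0]
wrist_force: [-0.4, -0.0, -1.1]
width: 0.0004
grip_force: 0.0
```

Run:
```python
from h import *
p,d=robot.capture("scene"); s=robot.get_state();print(s["ee_pos"],s["wrist_force"],s["torque"])
cv2.imwrite("pics/v2.png",cv2.resize(p[150:270,310:450,::-1],None,fx=4.5,fy=4.5,interpolation=cv2.INTER_CUBIC))
```

```text
[0.49181091 0.00255229 0.08089094] [ 0.20214367 -0.49997615 -1.34080665] [ 0.06507336 -0.00474687  0.0021394 ]
```

View pics/v2.png

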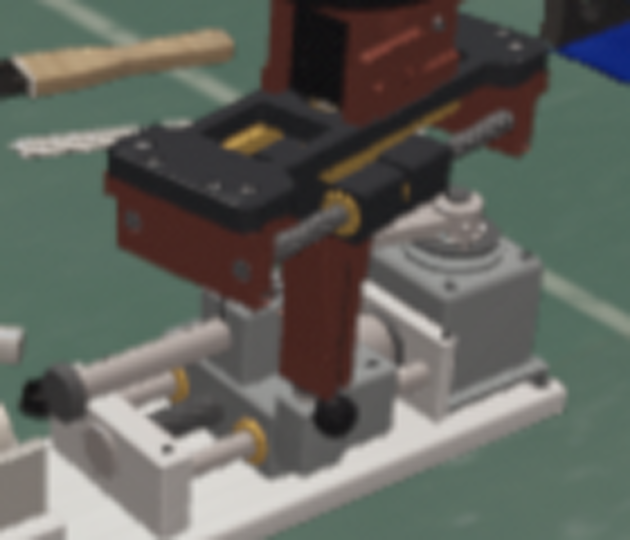

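Run:
```python
from h import *
f,cx,cy,R,t=cam("scene"); print("cam",-R.T@t)
def pr(P):
    q=R@np.array(P)+t; return (round(float(f*q[0]/q[2]+cx),1),round(float(f*q[1]/q[2]+cy),1),round(float(q[2]),3))
print("tcp",pr([.4918,.0026,.081]),"ball0",pr([.4877,-.0035,.09]),"ball moved",pr([.51,.008,.09]),"end",pr([.5287,.0182,.09]),"pivot",pr([.527,-.03,.09]))
p,d=robot.capture("scene"); P=cloud("scene",d)
for u,v in((384,242),(381,232),(379,222),(388,232)): print(u,v,P[v,u],p[v,u])
p,d=robot.capture("wrist"); cv2.imwrite("pics/w1.png",p[:,:,::-1])
```

```text
cam [-0.02256261  0.49348471  0.56886815]
tcp (378.9, 246.0, 0.856) ball0 (383.4, 241.7, 0.851) ball moved (370.2, 238.1, 0.86) end (359.0, 235.2, 0.868) pivot (380.0, 227.2, 0.89)
384 242 [0.48181458 0.00084141 0.09435969] [30 29 31]
381 232 [0.48135992 0.0103296  0.11893872] [71 36 30]
379 222 [0.48501247 0.01327507 0.13816599] [70 36 31]
388 232 [ 0.47953091 -0.00438032  0.11432231] [85 61 56]
```

View pics/w1.png

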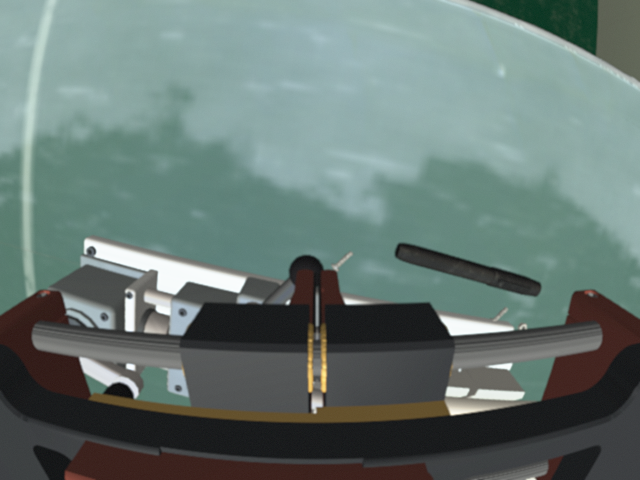

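The wrist picture shows the ball at (305,268) still outboard, with the closed fingertips right over/behind it at (317,270). The ball has not moved, so the fingertips may stand higher than assumed. I'll check with depth.

Run:
```python
from h import *
p,d=robot.capture("scene"); P=cloud("scene",d); q=p.astype(int)
m=(q[...,0]>q[...,1]*1.5)&(q[...,0]<120)&(q[...,0]>40); m[:205]=0; m[250:]=0; m[:,:365]=0; m[:,395:]=0
for v in range(222,250,2):
    u=np.where(m[v])[0]
    if len(u): print(v,u.min(),u.max(),np.round(P[v,u].mean(0),4),np.round(P[v,u[0]],3),np.round(P[v,u[-1]],3))
b=(q.max(2)<45); b[:236]=0;b[250:]=0;b[:,:376]=0;b[:,392:]=0
v,u=np.where(b);print("ball",len(u),u.min(),u.max(),v.min(),v.max(),u.mean(),v.mean())
c=robot.calibration("wrist"); f=240/np.tan(np.radians(c["vertical_fov"])/2); R=cv2.Rodrigues(np.array(c["rvec"],float))[0]; t=np.array(c["tvec"],float)
def wp(X):
    x=R@np.array(X)+t; th=np.arccos(x[2]/np.linalg.norm(x)); k=f*th/np.hypot(x[0],x[1]); return np.round([c["cx"]+k*x[0],c["cy"]+k*x[1]],1)
s=robot.get_state(); print("wrist cam",-R.T@t, s["ee_pos"],"tcp",wp(s["ee_pos"]),"ball0",wp([.4872,-.004,.09]))
for a in (0,.01,.02,.03): print(a, wp(s["ee_pos"]+[0,0,a]))
```

```text
222 374 389 [0.4836 0.0089 0.1373] [0.498 0.013 0.131] [ 0.48  -0.005  0.134]
224 374 389 [0.4843 0.0079 0.1326] [0.497 0.014 0.128] [ 0.479 -0.005  0.13 ]
226 374 389 [0.4842 0.0076 0.1285] [0.498 0.012 0.123] [ 0.479 -0.005  0.126]
228 374 388 [0.4846 0.008  0.1244] [0.496 0.013 0.121] [ 0.479 -0.003  0.124]
230 374 388 [0.4839 0.0083 0.1209] [0.496 0.013 0.116] [ 0.478 -0.003  0.12 ]
232 374 388 [0.4842 0.0077 0.1164] [0.498 0.011 0.11 ] [ 0.479 -0.004  0.115]
234 375 388 [0.4827 0.0076 0.1131] [0.492 0.014 0.11 ] [ 0.478 -0.003  0.111]
236 378 385 [0.481  0.0088 0.1104] [0.487 0.011 0.108] [0.478 0.004 0.11 ]
238 381 385 [0.4788 0.0069 0.1067] [0.482 0.009 0.106] [0.478 0.003 0.106]
ball 56 380 388 239 246 384.0357142857143 242.42857142857142
wrist cam [ 0.42344816 -0.01064782  0.26677916] [0.49060955 0.001892   0.08054362] tcp [317.2 273.8] ball0 [306.9 272.1]
0 [317.2 273.8]
0.01 [317.2 280.6]
0.02 [317.2 288.1]
0.03 [317.2 296.4]
```

The visible fingertips end at about z = 0.104 while the TCP reads 0.081. That puts the real tips about 23 mm higher, so they passed just over the ball. I'll back off, go lower and push again.

Emit:
servo_tool(
  deltas="-0.0093 -0.0042 0 0 0 0 0;-0.0093 -0.0042 0 0 0 0 0;-0.0093 -0.0042 0 0 0 0 0;0 0 0 0 0 0 0;0 0 -0.012 0 0 0 0;0 0 -0.012 0 0 0 0;0 0 0 0 0 0 0",
)

```text
t: 21.53
ee_pos: [0.4616, -0.0107, 0.0554]
tool_rot: [-0.001, -0.091, 0.996, -0.0]
wrist_force: [0.0, -0.0, 0.2]
width: 0.0003
grip_force: 0.0
```

Run:
```python
from h import *
p,d=robot.capture("scene"); s=robot.get_state();print(s["ee_pos"],s["wrist_force"])
cv2.imwrite("pics/v3.png",cv2.resize(p[150:270,310:450,::-1],None,fx=4.5,fy=4.5,interpolation=cv2.INTER_CUBIC))
```

```text
[ 0.46211613 -0.01075819  0.05616155] [-0.24209206 -0.80420656  0.2451402 ]
```

View pics/v3.png

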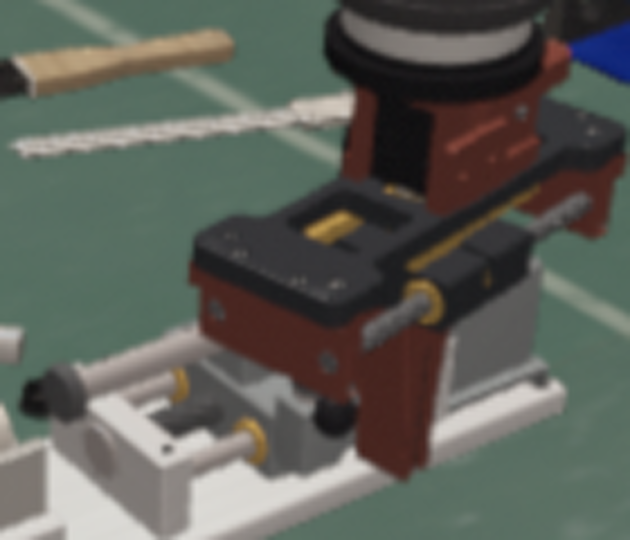

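The picture shows the ball unmoved at crop (335,415), with the fingers beside it and lower now, tips at (405,478).

Emit:
servo_tool(
  deltas="0.0054 0.0024 0 0 0 0 0;0.0054 0.0026 0 0 0 0 0;0.0054 0.0026 0 0 0 0 0;0.0054 0.0026 0 0 0 0 0;0.0054 0.0026 0 0 0 0 0",
)

```text
t: 22.0
ee_pos: [0.4876, 0.0042, 0.0563]
tool_rot: [-0.003, -0.092, 0.996, 0.001]
wrist_force: [-3.2, 1.7, -1.1]
width: 0.0008
grip_force: 1.5
```

Run:
```python
from h import *
p,d=robot.capture("scene"); s=robot.get_state();print(s["ee_pos"],s["wrist_force"])
cv2.imwrite("pics/v4.png",cv2.resize(p[150:270,310:450,::-1],None,fx=4.5,fy=4.5,interpolation=cv2.INTER_CUBIC))
```

```text
[0.49016109 0.00433236 0.05671686] [-0.92579179  2.30269099 -0.4977112 ]
```

View pics/v4.png

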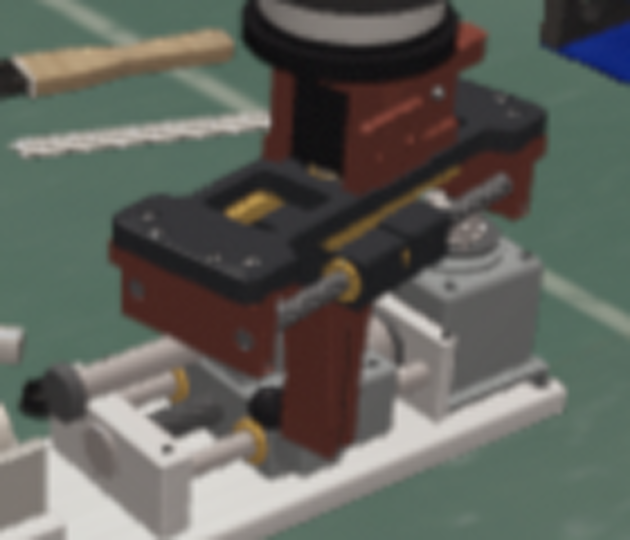

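The ball has moved to crop (268,405), swinging towards +y alongside the carriage.

Emit:
servo_tool(
  deltas="0.0050 0.0022 0 0 0 0 0;0.0050 0.0022 0 0 0 0 0;0.0050 0.0020 0 0 0 0 0;0 0 0 0 0 0 0",
)

```text
t: 22.38
ee_pos: [0.5071, 0.0089, 0.0571]
tool_rot: [0.001, -0.091, 0.996, -0.0]
wrist_force: [0.6, -0.8, -0.4]
width: 0.0004
grip_force: 0.0
```

Emit:
servo_tool(
  deltas="0.0030 0.0008 0 0 0 0 0;0 0 0 0 0 0 0",
)

```text
t: 22.55
ee_pos: [0.5091, 0.0092, 0.057]
tool_rot: [0.001, -0.091, 0.996, -0.0]
wrist_force: [0.0, 0.5, -0.4]
width: 0.0002
grip_force: 0.0
```

Emit:
servo_tool(
  deltas="0.0025 0.0002 0 0 0 0 0;0 0 0 0 0 0 0",
)

```text
t: 22.72
ee_pos: [0.5102, 0.0093, 0.0566]
tool_rot: [-0.001, -0.091, 0.996, -0.0]
wrist_force: [-2.1, 0.5, 1.3]
width: 0.0005
grip_force: 1.3
```

Run:
```python
from h import *
p,d=robot.capture("scene"); s=robot.get_state();print(s["ee_pos"],s["wrist_force"])
m=np.zeros((480,640),np.uint8); m[225:260,345:378]=p[225:260,345:378].max(2)<50
n,l,st,c=cv2.connectedComponentsWithStats(m); print([(list(map(int,st[k])),np.round(c[k],1),np.round(onz("scene",*c[k],.09),4)) for k in range(1,n) if st[k][4]>15])
```

```text
[0.51021927 0.00933827 0.05664005] [-2.50027688  0.17692448  1.7998244 ]
[([355, 232, 7, 9, 52], array([358.3, 236. ]), array([0.5275, 0.0208, 0.09  ]))]
```

Emit:
servo_tool(
  deltas="0.0015 0 0 0 0 0 0;0 0 0 0 0 0 0",
)

```text
t: 22.93
ee_pos: [0.5103, 0.0094, 0.0564]
tool_rot: [-0.002, -0.091, 0.996, 0.0]
wrist_force: [-5.9, 0.1, 4.6]
width: 0.0004
grip_force: 2.9
```

Emit:
servo_tool(
  deltas="0.0010 0 0 0 0 0 0;0 0 0 0 0 0 0;0 0 0 0 0 0 0",
)

```text
t: 23.18
ee_pos: [0.5104, 0.0094, 0.0563]
tool_rot: [-0.002, -0.091, 0.996, 0.0]
wrist_force: [-7.5, -0.6, 7.1]
width: 0.0005
grip_force: 4.1
```

Emit:
servo_tool(
  deltas="-0.01 0 0 0 0 0 0;-0.02 0 0 0 0 0 0;-0.02 0 0 0 0 0 0;0 0 0.04 0 0 0 0;0 0 0.04 0 0 0 0;0 0 0.04 0 0 0 0;0 0.03 0.03 0 0 0 0;0 0.04 0 0 0 0 0",
)

```text
t: 23.85
ee_pos: [0.4676, 0.0776, 0.2128]
tool_rot: [0.006, -0.087, 0.996, 0.001]
wrist_force: [1.1, 1.2, 0.1]
width: 0.0001
grip_force: 0.0
```

Emit:
servo_tool(
  deltas="-0.01 0.04 0 0 0 0 0;-0.01 0.04 0 0 0 0 0;-0.01 0.04 0 0 0 0 0;-0.01 0.04 0 0 0 0 0;0 0.04 0 0 0 0 0;0 0.04 0 0 0 0 0;0 0.04 0 0 0 0 0;0 0 0 0 0 0 0",
)

```text
t: 24.52
ee_pos: [0.421, 0.3684, 0.2063]
tool_rot: [0.001, -0.096, 0.995, 0.003]
wrist_force: [-0.5, 0.4, 0.5]
width: 0.0004
grip_force: 0.0
```

Run:
```python
from h import *
p,d=robot.capture("top"); s=robot.get_state();print(s["t"],s["ee_pos"],s["wrist_force"])
cv2.imwrite("pics/v5.png",cv2.resize(p[180:300,230:480,::-1],None,fx=3.2,fy=3.2,interpolation=cv2.INTER_CUBIC))
```

```text
24.5667 [0.42184798 0.36398139 0.20592295] [-0.1867749  -0.16890221  0.65434226]
```

View pics/v5.png

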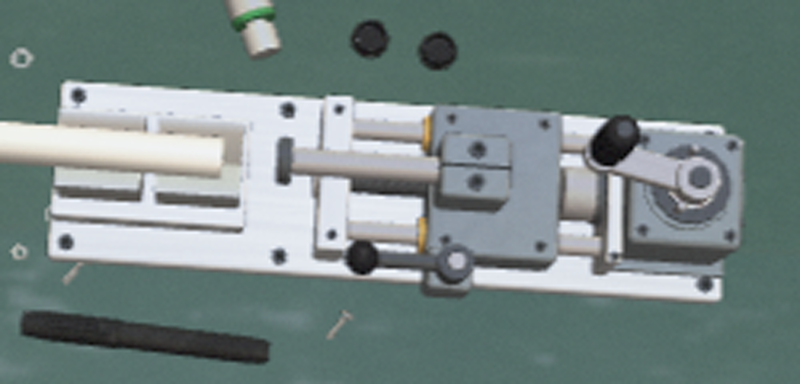

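The picture shows the lever lying along the jig beside the carriage, ball at (362,257). The crank points towards the carriage, and the tube, caps and marker have not been moved. I'll check the crank angle once more and hand in.

Run:
```python
from h import *
p,d=robot.capture("scene"); m=np.zeros((480,640),np.uint8); m[170:202,380:400]=p[170:202,380:400].max(2)<60
n,l,st,c=cv2.connectedComponentsWithStats(m); k=1+st[1:,4].argmax(); q=onz("scene",*c[k],.124); v=q[:2]-[.5719,-.1514]; a=np.degrees(np.arctan2(v[1],v[0])); print(c[k],a)
if abs(a-74.8)<2.5: print(robot.sign_off())
```

```text
[389.77540107 187.80213904] 74.95663480203912
the job is handed in; nothing more can be done
None
```

The job is handed in, result not yet known: I felt the carriage home on the zero collar at about 9 N, wound the crank clockwise three turns (within about 1° by camera), and swung the clamp lever to its end stop, with the tube, caps and marker left alone. My first pass at the lever went over the ball without moving it, so I lowered the tool and pushed again.

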